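Release the ball-latched slide clamp and hold its arm up

ROBOT

A 6-joint arm with a two-finger parallel gripper is mounted at the origin on a cart in front of the work surface, level with it; the furniture and walls round the work are solid. World frame = base frame: x ahead of the robot, y to its left, z up, the work surface at z = 0. Lengths are in m, angles in degrees, forces in N, time in s.
With the tool pointing down it reaches from about 0.35 to 0.875 m from the base axis. Payload 4.2 kg.
Tool frame: the origin (TCP) lies between the finger pads; the fingertips stand 17 mm ahead of it and the grasp point (between the pads) lies 2 mm behind it; z points along the fingers, y is the line along which they close (so a half turn about z gives the same grasp; the last joint's range is limited). The gripper opens to 87 mm and grips with 3 to 60 N. Pads are 19 mm wide; open, the fingers measure 117 mm over their backs; the gripper's body (75 mm by 190 mm) begins 51 mm behind the grasp point.
Start: joints at [-62.246, 22.042, 0.453, 0, -68.411, -14.817], TCP at [0.14, -0.609, 0.24] pointing down, gripper open.
Joint ranges: [-179.83, 179.83], [-69.29, 118.12], [-61.27, 80.66], [-181.25, 117.63], [-171.15, -9.14], [-177.46, 177.46]. Speed limits (degrees/s): [159.86, 159.86, 180, 180, 180, 180].

INTERFACE

Orientations are given as a 3x3 rotation matrix whose columns are the frame's x, y, z axes.
In Python, from station import r gives the robot as it stands.
- The arm moves only by the tool servo_tool, never from a script. Its argument "targets" is a list of rows, each a list of 5 numbers: the shift along the world's x, y, z in units of 30 mm (1.0 is 30 mm), then the turn about the world's z in rad, then the finger opening in mm, from 0 to 87. In form: [[x, y, z, turn, gripper], ...]. A call has exactly 5 rows; each row is the pose to reach, as a shift and turn from the pose commanded when the call began; what a row does not reach only later rows make up. A row lasts 1/12 s, in which the tool goes at most 41.7 mm and 7.16 degrees, less where a joint would pass 70% of its speed; a pose out of reach is approached as far as the arm can. A call with a gripper value outside its range is refused whole. The fingers move at their own pace and stop on an object; the grip force is fixed at half the most. Time passes only in rows, so rows that repeat a pose let the fingers close, or fill a call up. It gives the time, the measured TCP pose, the force, the opening and the grip force at its end, in the units of the state.
- r.sense(): the state, without advancing time (a new reading comes with each control period).
- r.capture(name): name is "side" or "top"; returns a dict with "pixels" (400x640x3 uint8, red, green, blue), "fx", "fy", "cx", "cy" (pixels), "world_from_camera" (4x4, takes a point from camera to world coordinates). Camera axes: x right, y down, z forward; pixel columns grow to the right and rows downward; lengths in m; the calibration is good to about 2 mm. A picture is of the moment at which its call begins. There is no depth.
- r.finish_job(): hands the job in; it is judged then, once.
The state is a dict: "time_s": time; "joints": joint angles; "joint_velocities": joint speeds; "effort": joint torques, N m; "tcp_pos": TCP position; "ee_rot": TCP orientation; "wrist_force": force on the tool from outside, world axes, zero at the start; "moment": the same for the moment, N m; "gripper_width": opening from 0.0 (shut) to 1.0 (fully open); "gripper_force": force on a finger pad.
Only numpy, scipy, OpenCV 4.12 (cv2) and the standard library are available. Lean on these libraries where they do the work, as an engineer would, in place of code of your own. Each camera call takes 0.05 s, during which the arm holds its last target. There are 200 camera calls.

TASK

Take the small black-capped case off the white clamp arm and leave it standing upright, centred on the narrow round pedestal. Then pull the clamp's red spring tab sideways, fully out from the arm, and with the tab pulled lift the arm off its ball. Finish while still holding the arm in the gripper, raised about 30 degrees, so that the slide box under it could be taken out; leave the jar, the vial and the tape roll where they are.

Things in the scene. Friction and masses are not known exactly. Their poses are not given: they have to be found in the camera images.
- tongue: white clamp arm, 50 mm wide, 0.35 kg, with a dark coupler head; its far end is hinged. Origin on the hinge axis, 58 mm above the worktop; x along the arm away from the head (ball at x = -162 mm), y = hinge axis, z up when closed. Flat top 8 mm above the origin. Starts closed and level; turning about +y raises the head (up to 1.2 rad); falls shut by its weight when let go
- clamp: the arm's fixed aluminium base, 215x156x12 mm; origin under its middle on the worktop, axes as the closed arm's, hinge axis at x = +75 mm. Reaches x -113 to +103 mm. A green slide box, 96x140 mm, lies on it to 45 mm above the worktop, under the arm; two hinge ears reach 73 mm high at x = 75, y = +-37 mm; steel ball on a stud at x = -87 mm
- latch_tab (a point): grip point in the red upright pull tab beside the coupler head: tab 10 mm thick (along the arm's y), 24 mm wide (along x), 69 to 109 mm above the worktop, this point 93 mm, arm closed. The arm and head below reach 66 mm. With the latch closed the point is at x = -162, y = -32, z = 35 mm in the arm's frame, and moves with arm and latch
- latch (a joint): travel of the tab in m: 0 locked, 0.020 at its stop, pulled toward the arm's -y (straight out sideways from the head). The spring takes 3.5 N at first, 8.5 N at the stop, and pulls the tab back when let go. A fork under the ball holds the arm down until about 0.017. Once the head is up the travel no longer matters
- case: small round case, 39 mm in diameter, 56 mm high, white with a black screw cap, standing on top of the arm. Origin at the centre of its underside, z up; about 0.06 kg
- pedestal_top (a point): centre of the top face of a fixed aluminium pedestal: flat disc 36 mm in diameter, 82 mm above the worktop, on a thin stem with a 64 mm foot
- jar: bystander: clear staining jar with a violet filling, 48x56 mm, 106 mm high; origin under its centre
- vial: bystander: white vial with an orange cap, 40 mm in diameter, 108 mm high; origin under its centre
- tape: bystander: roll of tape lying flat, 62 mm in diameter, 19 mm high; origin under its centre
Not all that is in view belongs to the job. Leave any blue or yellow look-alike of the part that bears pedestal_top alone.

How it is judged:
By the outcome, as a careful person would: the job done as asked, in the order asked, and still so for the second after the job is handed in, while the arm keeps its last pose, push and grip.
It also fails if it takes over 59 s, if anything falls off the work surface, if the arm or the gripper's body presses on something with over 40 N, if the wrist force passes 120 N, or if a joint passes its speed limit or range.

## Working session

There is one attempt and no reset: what is moved stays moved. The work goes in short steps, Python scripts to look and compute and a tool call to move; the robot and the scene stay as the last step left them, time stands still between calls to the robot, and variables do not carry over. Pictures are saved under pics/ and viewed, at most 10 in all, crops included, and the job is handed in when it is done.

Besides the shell and the picture viewer there is one more tool, called after "Call:" as name([rows], argument=value, ...), one row to a line, values as JSON. servo_tool: Moves the arm, as the interface text tells. Its arguments: {"type":"object","properties":{"targets":{"type":"array","items":{"type":"array","items":{"type":"number"}}}},"required":["targets"]}

```bash
ls; mkdir -p pics; cat > h.py <<'E'
import numpy as np,cv2
from station import r
def cap(n,f):
    c=r.capture(n); cv2.imwrite(f'pics/{f}.png',c['pixels'][...,::-1]); np.savez(f'pics/{f}.npz',**c); return c
def load(f): return dict(np.load(f'pics/{f}.npz'))
def ray(c,u,v):
    T=c['world_from_camera']; d=T[:3,:3]@np.array([(u-c['cx'])/c['fx'],(v-c['cy'])/c['fy'],1]); return T[:3,3],d/np.linalg.norm(d)
def atz(c,u,v,z):
    o,d=ray(c,u,v); return o+d*(z-o[2])/d[2]
def tri(obs):
    A=np.zeros((3,3));b=np.zeros(3)
    for c,u,v in obs:
        o,d=ray(c,u,v);P=np.eye(3)-np.outer(d,d);A+=P;b+=P@o
    p=np.linalg.solve(A,b)
    return p,[np.linalg.norm((np.eye(3)-np.outer(d,d))@(p-o)) for o,d in [ray(*x) for x in obs]]
def proj(c,p):
    T=np.linalg.inv(c['world_from_camera']);q=T[:3,:3]@np.array(p)+T[:3,3];return c['fx']*q[0]/q[2]+c['cx'],c['fy']*q[1]/q[2]+c['cy']
E
python3 - <<'E'
from h import *
for n in('side','top'):
    c=cap(n,n+'0');print(n,c['fx'],c['cx'],c['cy'],c['world_from_camera'].round(3))
a=np.hstack([load(n+'0')['pixels'] for n in('side',)])
s=r.sense();print(s)
E
```

```text
pics
side 394.6938378358362 319.6862330580344 202.71724293755975 [[-0.946 -0.19   0.262  0.261]
 [-0.323  0.597 -0.734  0.919]
 [-0.017 -0.779 -0.626  0.678]
 [ 0.     0.     0.     1.   ]]
top 387.6820276805796 318.8028690396644 195.90973805607527 [[ 0.018 -0.984  0.178  0.328]
 [-1.    -0.016  0.013  0.193]
 [-0.01  -0.178 -0.984  1.08 ]
 [ 0.     0.     0.     1.   ]]
{'time_s': 0.1, 'joints': array([-6.22449744e+01,  2.20856093e+01,  3.86647828e-01, -2.64263746e-02,
       -6.84118832e+01, -1.48152166e+01]), 'joint_velocities': array([ 0.08661969, -0.14158208,  0.19233886,  0.09361821,  0.02960716,
       -0.00648846]), 'effort': array([-2.08353499e-04, -3.91689384e+01,  1.87935001e+01,  4.23190758e+00,
        1.34701314e-02, -7.57362727e-05]), 'tcp_pos': array([ 0.13984366, -0.60862104,  0.2385674 ]), 'ee_rot': array([[-9.74643904e-01, -2.23761010e-01, -5.21382381e-04],
       [-2.23761603e-01,  9.74642032e-01,  1.91171167e-03],
       [ 8.03946503e-05,  1.97990348e-03, -9.99998037e-01]]), 'wrist_force': array([-0.6057138 , -0.30600536, -0.96121509]), 'moment': array([ 0.01590519, -0.01910473,  0.01458039]), 'gripper_force': 0.0, 'gripper_width': 1.0027175813200657}
```

View pics/side0.png

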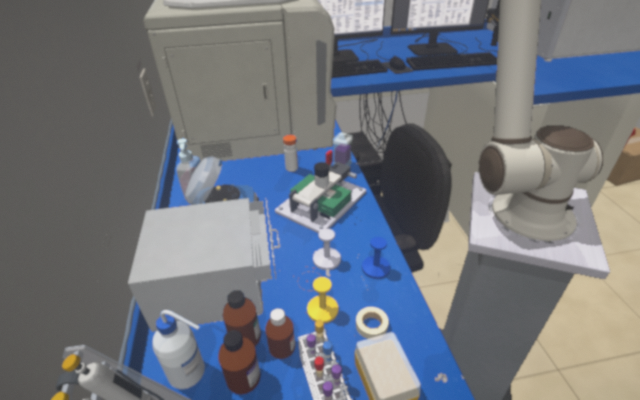

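View pics/top0.png

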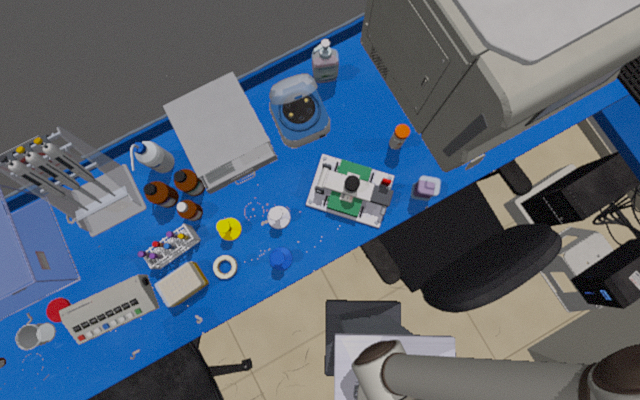

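Side view: clamp with case around (322,190), and pedestals at (327,245) white/aluminium, (376,257) blue and (322,298) yellow. Top view: clamp (350,190), white pedestal (278,216), blue (280,259), yellow (229,229). The white/aluminium one fits. I'll confirm in enlarged crops.

```bash
python3 - <<'E'
from h import *
t=load('top0')['pixels'][140:240,255:455]; s=load('side0')['pixels'][125:275,270:370]
up=lambda a,k:cv2.resize(a,None,fx=k,fy=k,interpolation=cv2.INTER_CUBIC)
cv2.imwrite('pics/ct.png',up(t,4)[...,::-1]);cv2.imwrite('pics/cs.png',up(s,4)[...,::-1])
E
```

```text
(no output)
```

View pics/ct.png

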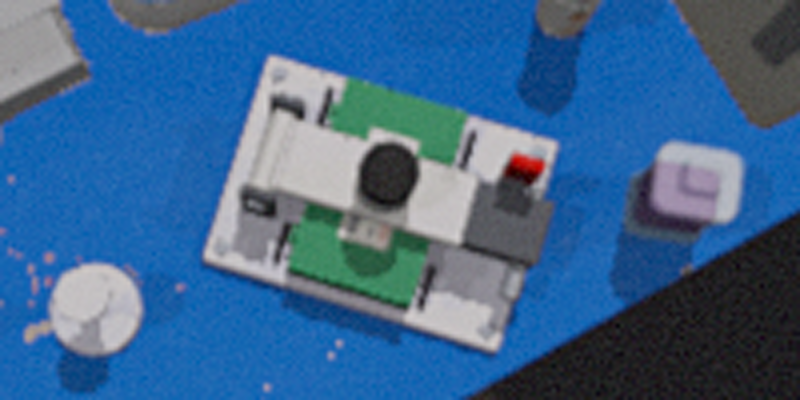

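View pics/cs.png

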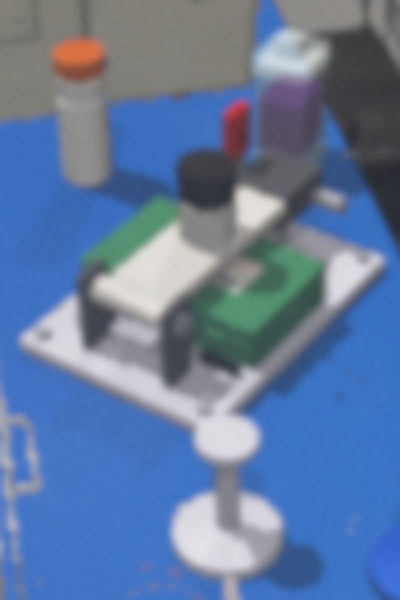

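```bash
cat >> h.py <<'E'
def T(x,y): return (255+x/4-.375,140+y/4-.375)
def S(x,y): return (270+x/4-.375,125+y/4-.375)
E
python3 - <<'E'
from h import *
t=load('top0');s=load('side0')
for n,a,b in [('case top',(390,170),(207,163)),('tab top',(526,162),(238,106)),('ped',(82,297),(227,437))]:
    p,e=tri([(t,*T(*a)),(s,*S(*b))]);print(n,p.round(4),np.round(e,4))
P=[atz(t,*T(*q),.012) for q in [(270,57),(557,140),(498,352),(205,262)]];P=np.array(P)
print(P.round(4)); c=P.mean(0)
ax=(P[0]+P[3]-P[1]-P[2])[:2];ay=(P[2]+P[3]-P[0]-P[1])[:2]
print(c,np.linalg.norm(ax)/2,np.linalg.norm(ay)/2,np.degrees(np.arctan2(ax[1],ax[0])),np.degrees(np.arctan2(-ay[0],ay[1])))
Q=[atz(s,*S(*q),.012) for q in [(22,340),(385,258),(208,420)]];print(np.round(Q,4))
print('foot',atz(t,*T(97,310),.008),'case z',atz(t,*T(390,170),.122),atz(s,*S(207,163),.122),'ped',atz(s,*S(227,437),.082),'tab',atz(t,*T(526,162),.109),atz(s,*S(238,106),.109))
E
```

```text
case top [0.5384 0.122  0.1216] [0.0002 0.0002]
tab top [0.5465 0.0344 0.1115] [0.0005 0.0005]
ped [0.4603 0.319  0.0814] [0.0009 0.0009]
[[ 0.6434  0.1997  0.012 ]
 [ 0.5857 -0.0038  0.012 ]
 [ 0.4351  0.0392  0.012 ]
 [ 0.4945  0.2426  0.012 ]]
[0.53965684 0.11945389 0.012     ] 0.21170612646566364 0.155755292436914 73.94570480478055 73.99026671190282
[[0.6423 0.202  0.012 ]
 [0.4356 0.0418 0.012 ]
 [0.5004 0.2382 0.012 ]]
foot [0.46007223 0.31725554 0.008     ] case z [0.53806913 0.12202518 0.122     ] [0.53842506 0.12264734 0.122     ] ped [0.46096812 0.31962396 0.082     ] tab [0.5475241  0.03410332 0.109     ] [0.54723786 0.03056924 0.109     ]
```

```bash
python3 - <<'E'
from h import *
t=load('top0');s=load('side0')
for q in [(435,168),(520,125)]:
    print([atz(t,*q,z).round(3) for z in (0,.2,.4)])
print('box side bottom right',atz(s,335,150,0),atz(s,330,20,.3))
print('chair',tri([(t,490,240),(s,408,130)]), atz(t,560,240,.1),atz(t,470,180,.1))
print('start proj',proj(t,[.14,-.609,.24]))
E
```

```text
[array([ 0.61 , -0.124,  0.   ]), array([ 0.558, -0.065,  0.2  ]), array([ 0.506, -0.007,  0.4  ])]
[array([ 0.743, -0.375,  0.   ]), array([ 0.666, -0.27 ,  0.2  ]), array([ 0.589, -0.165,  0.4  ])]
box side bottom right [ 0.58579366 -0.15222668  0.        ] [ 0.72278091 -0.52856688  0.3       ]
chair (array([ 0.38589621, -0.24274594,  0.06111446]), [np.float64(0.01686688332952769), np.float64(0.016866883329527717)]) [ 0.40292696 -0.39967919  0.1       ] [ 0.55327323 -0.18325533  0.1       ]
start proj (np.float64(718.2894138679354), np.float64(367.95508275875306))
```

Call:
servo_tool([
  [0.6, 1.1, 0.2, 0.1, 87],
  [1.2, 2.2, 0.4, 0.21, 87],
  [1.8, 3.3, 0.6, 0.32, 87],
  [2.4, 4.4, 0.8, 0.43, 87],
  [3, 5.5, 1, 0.53, 87],
])

```text
time_s: 0.52
tcp_pos: [0.2302, -0.4424, 0.2692]
ee_rot: [[-0.725, -0.689, -0.001], [-0.689, 0.725, 0.001], [-0.0, 0.001, -1.0]]
wrist_force: [1.3, -0.1, -0.2]
gripper_width: 0.998
gripper_force: 0.0
```

Call:
servo_tool([
  [0.6, 1.1, 0, 0.1, 87],
  [1.2, 2.2, 0, 0.21, 87],
  [1.8, 3.3, 0, 0.32, 87],
  [2.4, 4.4, 0, 0.43, 87],
  [3, 5.5, 0, 0.535, 87],
])

```text
time_s: 0.93
tcp_pos: [0.3201, -0.2773, 0.2694]
ee_rot: [[-0.272, -0.962, -0.0], [-0.962, 0.272, 0.0], [-0.0, 0.0, -1.0]]
wrist_force: [0.4, -0.6, -0.5]
gripper_width: 1.001
gripper_force: 0.0
```

Call:
servo_tool([
  [0.6, 1.1, 0, 0, 87],
  [1.2, 2.2, 0, 0, 87],
  [1.8, 3.3, 0, 0, 87],
  [2.4, 4.4, 0, 0, 87],
  [3, 5.5, 0, 0, 87],
])

```text
time_s: 1.35
tcp_pos: [0.4101, -0.1122, 0.2695]
ee_rot: [[-0.276, -0.961, 0.0], [-0.961, 0.276, 0.0], [-0.0, 0.0, -1.0]]
wrist_force: [1.0, -0.2, -0.0]
gripper_width: 1.001
gripper_force: 0.0
```

Call:
servo_tool([
  [0.6, 1.1, 0, 0, 87],
  [1.2, 2.2, 0, 0, 87],
  [1.8, 3.3, 0, 0, 87],
  [2.4, 4.4, 0, 0, 87],
  [3, 5.5, 0, 0, 87],
])

```text
time_s: 1.77
tcp_pos: [0.5001, 0.0527, 0.2693]
ee_rot: [[-0.276, -0.961, -0.001], [-0.961, 0.276, -0.0], [0.0, 0.0, -1.0]]
wrist_force: [0.8, 0.3, 0.1]
gripper_width: 1.001
gripper_force: 0.0
```

Call:
servo_tool([
  [0.6, 1.1, -0.5, 0, 87],
  [1.27, 2.3, -1, 0, 87],
  [1.27, 2.37, -1.5, 0, 87],
  [1.27, 2.37, -2, 0, 87],
  [1.27, 2.37, -2, 0, 87],
])

```text
time_s: 2.18
tcp_pos: [0.536, 0.1221, 0.2054]
ee_rot: [[-0.276, -0.961, -0.008], [-0.961, 0.276, -0.003], [0.005, 0.007, -1.0]]
wrist_force: [-0.3, -0.5, 0.8]
gripper_width: 1.001
gripper_force: 0.0
```

Call:
servo_tool([
  [0, 0, -0.8, 0, 87],
  [0, 0, -1.6, 0, 87],
  [0, 0, -2.4, 0, 87],
  [0, 0, -3.2, 0, 87],
  [0, 0, -3.8, 0, 87],
])

```text
time_s: 2.6
tcp_pos: [0.5375, 0.1213, 0.0946]
ee_rot: [[-0.277, -0.961, -0.001], [-0.961, 0.277, -0.0], [0.001, 0.001, -1.0]]
wrist_force: [0.6, 0.1, 0.6]
gripper_width: 0.998
gripper_force: 0.0
```

Call:
servo_tool([
  [0, 0, 0, 0, 60],
  [0, 0, 0, 0, 50],
  [0, 0, 0, 0, 40],
  [0, 0, 0, 0, 20],
  [0, 0, 0, 0, 10],
])

```text
time_s: 3.02
tcp_pos: [0.5389, 0.1223, 0.0972]
ee_rot: [[-0.276, -0.961, 0.003], [-0.961, 0.276, 0.001], [-0.002, -0.002, -1.0]]
wrist_force: [-0.4, 0.1, -0.1]
gripper_width: 0.707
gripper_force: 0.0
```

Call:
servo_tool([
  [0, 0, 0, 0, 10],
  [0, 0, 0, 0, 10],
  [0, 0, 0, 0, 10],
  [0, 0, 0, 0, 10],
  [0, 0, 0, 0, 10],
])

```text
time_s: 3.43
tcp_pos: [0.5382, 0.1221, 0.0959]
ee_rot: [[-0.276, -0.961, 0.0], [-0.961, 0.276, 0.0], [-0.0, -0.0, -1.0]]
wrist_force: [-0.7, -0.1, 2.7]
gripper_width: 0.443
gripper_force: 30.0
```

Call:
servo_tool([
  [0, 0, 0.3, 0, 10],
  [0, 0, 0.8, 0, 10],
  [0, 0, 1.6, 0, 10],
  [0, 0, 2.3, 0, 10],
  [0, 0, 2.8, 0, 10],
])

```text
time_s: 3.85
tcp_pos: [0.5387, 0.1222, 0.182]
ee_rot: [[-0.276, -0.961, 0.002], [-0.961, 0.276, 0.001], [-0.001, -0.002, -1.0]]
wrist_force: [0.4, 0.4, -0.6]
gripper_width: 0.445
gripper_force: 30.0
```

Call:
servo_tool([
  [-0.3, 0.8, 0, 0, 10],
  [-0.7, 1.8, 0, 0, 10],
  [-1.1, 2.8, 0, 0, 10],
  [-1.5, 3.8, 0, 0, 10],
  [-1.9, 4.8, 0, 0, 10],
])

```text
time_s: 4.27
tcp_pos: [0.4803, 0.267, 0.1801]
ee_rot: [[-0.277, -0.961, 0.0], [-0.961, 0.277, 0.0], [-0.0, -0.0, -1.0]]
wrist_force: [1.1, -0.2, -0.4]
gripper_width: 0.446
gripper_force: 30.0
```

Call:
servo_tool([
  [-0.3, 0.8, 0, 0, 10],
  [-0.6, 1.5, 0, 0, 10],
  [-0.68, 1.75, -0.5, 0, 10],
  [-0.68, 1.75, -1, 0, 10],
  [-0.68, 1.75, -1.3, 0, 10],
])

```text
time_s: 4.68
tcp_pos: [0.4596, 0.3187, 0.1395]
ee_rot: [[-0.275, -0.961, -0.002], [-0.961, 0.275, -0.001], [0.001, 0.001, -1.0]]
wrist_force: [-0.3, -0.3, -0.5]
gripper_width: 0.442
gripper_force: 30.0
```

```bash
python3 - <<'E'
from h import *
c=cap('side','s1');d=cap('top','t1');print(r.sense()['tcp_pos'])
up=lambda a,k:cv2.resize(a,None,fx=k,fy=k,interpolation=cv2.INTER_CUBIC)
a=up(c['pixels'][165:285,280:380],5);b=up(d['pixels'][165:265,238:298],5)
print(a.shape,b.shape)
b=cv2.copyMakeBorder(b,0,100,0,0,0);cv2.imwrite('pics/m1.png',np.hstack([a,b])[...,::-1])
E
```

```text
[0.45969657 0.31751412 0.13895851]
(600, 500, 3) (500, 300, 3)
```

View pics/m1.png

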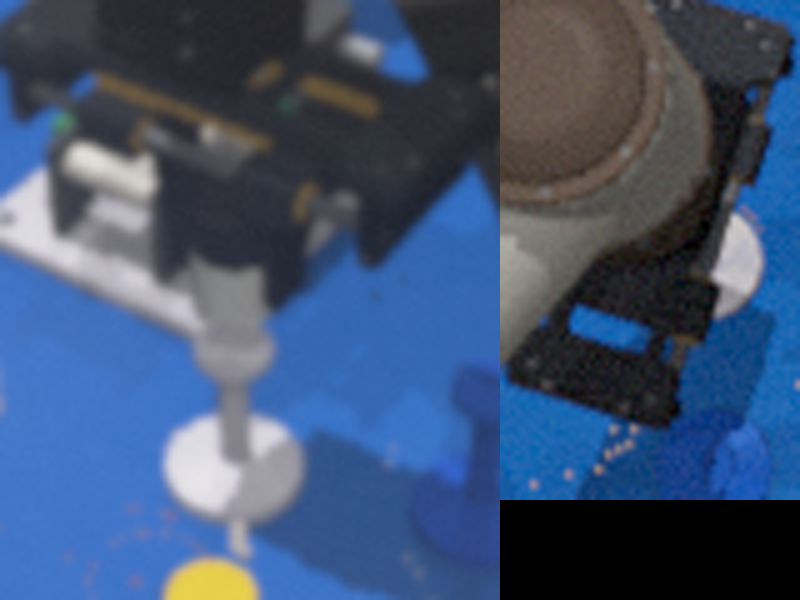

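The case hangs just above the white pedestal disc. In the left panel the case bottom spans x≈195–268 and the disc spans x≈194–276 with its centre at about (235,352).

```bash
python3 - <<'E'
from h import *
c=load('s1');f=lambda p:(np.array([proj(c,p)])-[280,165]+.4)*5
p=r.sense()['tcp_pos']
R=c['world_from_camera'][:3,0]
for z in(.109,.125):
  print('case',z,f([p[0],p[1],z]),f(np.r_[p[:2],z]+.0195*R)[0,0],f(np.r_[p[:2],z]-.0195*R)[0,0])
q=[.4603,.319,.082];print('disc',f(q),f(q+.018*R),f(q-.018*R))
g=atz(c,280+235/5-.4,165+352/5-.4,.082);print(g)
# disc and foot bottoms: refine from side ellipse foot centre
print('foot',atz(c,280+234/5-.4,165+465/5-.4,.006),atz(load('side0'),*S(227,531),.006))
E
```

```text
case 0.109 [[237.81030321 298.02365995]] 283.0848805415563 192.53572587979545
case 0.125 [[237.62203432 270.00380419]] 283.4366640735412 191.80740455782922
disc [[235.76403052 345.76414055]] [[276.78500474 345.76414055]] [[194.74305629 345.76414055]]
[0.45939012 0.32287196 0.082     ]
foot [0.46161311 0.31899404 0.006     ] [0.4618884  0.31833746 0.006     ]
```

Call:
servo_tool([
  [0, 0, -0.2, 0, 10],
  [0, 0, -0.4, 0, 10],
  [0, 0, -0.6, 0, 10],
  [0, 0, -0.8, 0, 10],
  [0, 0, -0.8, 0, 10],
])

```text
time_s: 5.2
tcp_pos: [0.4602, 0.3177, 0.1152]
ee_rot: [[-0.277, -0.961, -0.002], [-0.961, 0.277, -0.002], [0.002, 0.001, -1.0]]
wrist_force: [-0.4, 0.2, -1.0]
gripper_width: 0.443
gripper_force: 30.0
```

Call:
servo_tool([
  [0, 0, -0.05, 0, 10],
  [0, 0, -0.1, 0, 10],
  [0, 0, -0.14, 0, 10],
  [0, 0, -0.16, 0, 10],
  [0, 0, -0.16, 0, 10],
])

```text
time_s: 5.62
tcp_pos: [0.4607, 0.3186, 0.1119]
ee_rot: [[-0.276, -0.961, 0.0], [-0.961, 0.276, 0.0], [-0.0, -0.0, -1.0]]
wrist_force: [-0.1, 0.1, -1.1]
gripper_width: 0.447
gripper_force: 30.0
```

Call:
servo_tool([
  [0, 0, -0.02, 0, 10],
  [0, 0, -0.04, 0, 10],
  [0, 0, -0.04, 0, 10],
  [0, 0, -0.04, 0, 10],
  [0, 0, -0.04, 0, 10],
])

```text
time_s: 6.03
tcp_pos: [0.4608, 0.3187, 0.1119]
ee_rot: [[-0.276, -0.961, 0.001], [-0.961, 0.276, 0.001], [-0.001, -0.001, -1.0]]
wrist_force: [-2.9, -1.1, 6.7]
gripper_width: 0.443
gripper_force: 30.0
```

```bash
python3 - <<'E'
from h import *
c=cap('side','s2');s=r.sense();print(s['tcp_pos'],s['wrist_force'])
a=cv2.resize(c['pixels'][180:280,290:370],None,fx=6,fy=6,interpolation=cv2.INTER_CUBIC)
cv2.imwrite('pics/m2.png',a[...,::-1])
E
```

```text
[0.46078599 0.31862733 0.1118462 ] [-1.88878122 -1.40862534  7.15522896]
```

View pics/m2.png

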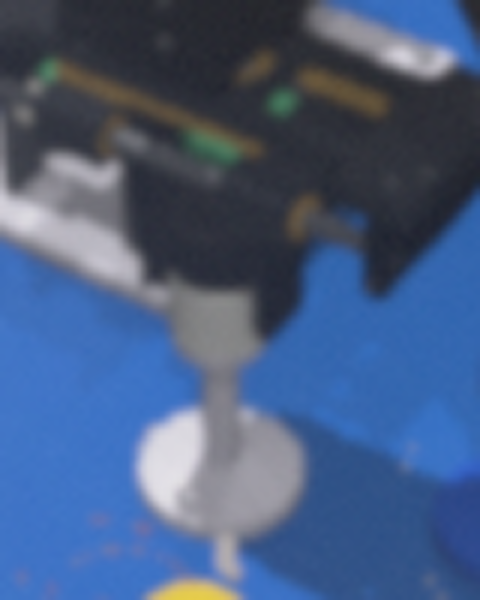

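The case now covers the disc and is centred on the stem (220,400). A 7 N reaction shows that it has contact, so I'm releasing it.

Call:
servo_tool([
  [0, 0, 0.02, 0, 10],
  [0, 0, 0.03, 0, 25],
  [0, 0, 0.03, 0, 39],
  [0, 0, 0.03, 0, 45],
  [0, 0, 0.03, 0, 55],
])

```text
time_s: 6.5
tcp_pos: [0.4607, 0.3185, 0.1112]
ee_rot: [[-0.276, -0.961, 0.0], [-0.961, 0.276, 0.0], [-0.0, 0.0, -1.0]]
wrist_force: [-0.1, 0.4, -0.4]
gripper_width: 0.521
gripper_force: 0.0
```

Call:
servo_tool([
  [0, 0, 0, 0, 70],
  [0, 0, 0, 0, 80],
  [0, 0, 0, 0, 80],
  [0, 0, 0, 0, 80],
  [0, 0, 0.2, 0, 80],
])

```text
time_s: 6.92
tcp_pos: [0.46, 0.3179, 0.1164]
ee_rot: [[-0.277, -0.961, -0.002], [-0.961, 0.277, -0.002], [0.002, 0.001, -1.0]]
wrist_force: [0.4, 0.1, 0.8]
gripper_width: 0.868
gripper_force: 0.0
```

Call:
servo_tool([
  [0, 0, 0.5, 0, 80],
  [0, 0, 1, 0, 80],
  [0, 0, 1.6, 0, 80],
  [0, 0, 2.4, 0, 80],
  [0, 0, 3, 0, 80],
])

```text
time_s: 7.33
tcp_pos: [0.461, 0.3187, 0.2097]
ee_rot: [[-0.276, -0.961, 0.002], [-0.961, 0.276, 0.001], [-0.001, -0.001, -1.0]]
wrist_force: [0.1, 1.2, -0.8]
gripper_width: 0.92
gripper_force: 0.0
```

Call:
servo_tool([
  [0.3, -1, 0, 0, 50],
  [0.6, -2, 0, 0, 50],
  [0.9, -3.1, 0, 0, 50],
  [1.25, -4.2, 0, 0, 50],
  [1.6, -5.3, 0, 0, 50],
])

```text
time_s: 7.75
tcp_pos: [0.5088, 0.1581, 0.2082]
ee_rot: [[-0.276, -0.961, 0.001], [-0.961, 0.276, 0.0], [-0.001, -0.001, -1.0]]
wrist_force: [1.0, 0.3, 0.8]
gripper_width: 0.632
gripper_force: 0.0
```

Call:
servo_tool([
  [0.3, -1.1, 0, 0, 50],
  [0.6, -2.2, 0, 0, 50],
  [0.95, -3.2, 0, 0, 50],
  [1.2, -4, -0.4, 0, 50],
  [1.29, -4.25, -0.8, 0, 50],
])

```text
time_s: 8.17
tcp_pos: [0.5485, 0.0292, 0.1844]
ee_rot: [[-0.279, -0.96, 0.003], [-0.96, 0.279, 0.0], [-0.001, -0.002, -1.0]]
wrist_force: [0.1, 0.4, -0.6]
gripper_width: 0.577
gripper_force: 0.0
```

```bash
python3 - <<'E'
from h import *
c=cap('side','s3');d=cap('top','t3');print(r.sense()['tcp_pos'])
up=lambda a,k:cv2.resize(a,None,fx=k,fy=k,interpolation=cv2.INTER_CUBIC)
a=up(c['pixels'][125:245,285:365],5)
b=up(d['pixels'][155:255,260:340],5);b=cv2.copyMakeBorder(b,0,100,0,0,0);cv2.imwrite('pics/m3.png',np.hstack([a,b])[...,::-1])
E
```

```text
[0.54635595 0.03016114 0.18188311]
```

View pics/m3.png

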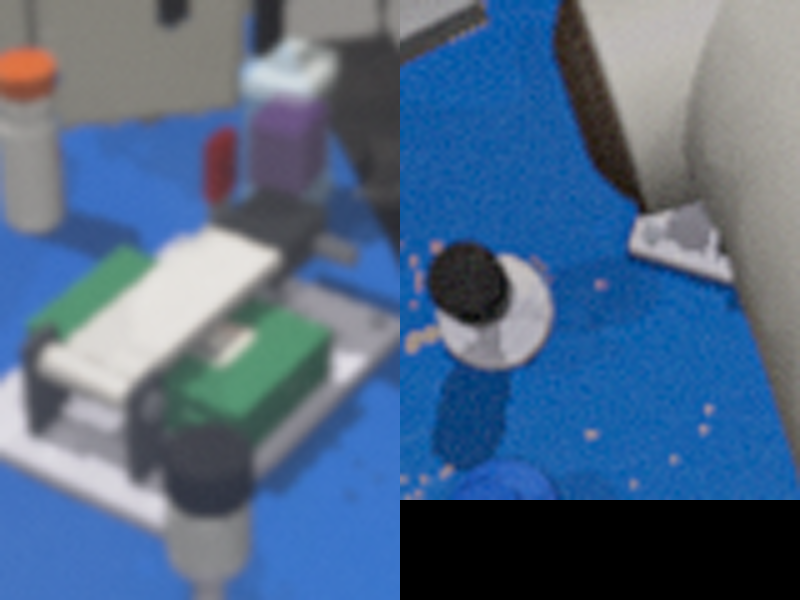

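The case stands upright and centred on the pedestal (panel 1 at (207,500); panel 2 at (470,285), over the disc). The open fingers straddle the red tab at (219,165). Next I'll descend and grip.

Call:
servo_tool([
  [0, 0, -0.6, 0, 50],
  [0, 0, -1.3, 0, 50],
  [0, 0, -2, 0, 50],
  [0, 0, -2.6, 0, 50],
  [0, 0, -3.0, 0, 50],
])

```text
time_s: 8.68
tcp_pos: [0.5467, 0.0329, 0.0926]
ee_rot: [[-0.275, -0.961, -0.001], [-0.961, 0.275, -0.0], [0.001, 0.001, -1.0]]
wrist_force: [-0.5, 0.4, 0.4]
gripper_width: 0.575
gripper_force: 0.0
```

Call:
servo_tool([
  [0, 0, 0, 0, 40],
  [0, 0, 0, 0, 30],
  [0, 0, 0, 0, 20],
  [0, 0, 0, 0, 10],
  [0, 0, 0, 0, 2],
])

```text
time_s: 9.1
tcp_pos: [0.548, 0.0324, 0.0947]
ee_rot: [[-0.276, -0.961, 0.002], [-0.961, 0.276, 0.001], [-0.001, -0.002, -1.0]]
wrist_force: [-0.1, 0.4, -0.2]
gripper_width: 0.285
gripper_force: 0.0
```

Call:
servo_tool([
  [0, 0, 0, 0, 2],
  [0, 0, 0, 0, 2],
  [0, 0, 0, 0, 2],
  [0, 0, 0, 0, 2],
  [0, 0, 0, 0, 2],
])

```text
time_s: 9.52
tcp_pos: [0.5476, 0.032, 0.0939]
ee_rot: [[-0.277, -0.961, 0.001], [-0.961, 0.277, 0.0], [-0.0, -0.001, -1.0]]
wrist_force: [-1.0, 0.8, 2.7]
gripper_width: 0.116
gripper_force: 30.0
```

Call:
servo_tool([
  [0.14, -0.04, 0, 0, 2],
  [0.3, -0.086, 0, 0, 2],
  [0.46, -0.132, 0, 0, 2],
  [0.6, -0.172, 0, 0, 2],
  [0.63, -0.181, 0, 0, 2],
])

```text
time_s: 9.93
tcp_pos: [0.5651, 0.0268, 0.0939]
ee_rot: [[-0.277, -0.961, -0.004], [-0.961, 0.277, 0.0], [0.001, 0.004, -1.0]]
wrist_force: [-6.8, 4.1, 9.1]
gripper_width: 0.113
gripper_force: 30.0
```

Call:
servo_tool([
  [0, 0, 0, 0, 2],
  [0, 0, 0, 0, 2],
  [0, 0, 0, 0, 2],
  [0, 0, 0, 0, 2],
  [0, 0, 0, 0, 2],
])

```text
time_s: 10.35
tcp_pos: [0.5644, 0.027, 0.0938]
ee_rot: [[-0.277, -0.961, -0.004], [-0.961, 0.277, 0.0], [0.001, 0.004, -1.0]]
wrist_force: [-7.9, 4.5, 8.8]
gripper_width: 0.114
gripper_force: 30.0
```

Call:
servo_tool([
  [0.04, -0.012, 0, 0, 2],
  [0.09, -0.026, 0.02, 0, 2],
  [0.13, -0.037, 0.03, 0, 2],
  [0.13, -0.037, 0.03, 0, 2],
  [0.13, -0.037, 0.03, 0, 2],
])

```text
time_s: 10.77
tcp_pos: [0.567, 0.0261, 0.0939]
ee_rot: [[-0.277, -0.961, -0.007], [-0.961, 0.277, 0.001], [0.001, 0.007, -1.0]]
wrist_force: [-9.0, 5.5, 7.0]
gripper_width: 0.116
gripper_force: 30.0
```

Call:
servo_tool([
  [0.04, -0.01, 0, 0, 2],
  [0.05, 0.035, 0.19, 0, 2],
  [0.065, 0.08, 0.37, 0, 2],
  [0.08, 0.135, 0.56, 0, 2],
  [0.1, 0.195, 0.74, 0, 2],
])

```text
time_s: 11.18
tcp_pos: [0.5671, 0.0306, 0.113]
ee_rot: [[-0.278, -0.96, -0.015], [-0.96, 0.278, -0.002], [0.006, 0.014, -1.0]]
wrist_force: [-7.5, 3.1, -3.9]
gripper_width: 0.109
gripper_force: 30.0
```

Call:
servo_tool([
  [0.02, 0.065, 0.18, 0, 2],
  [0.04, 0.14, 0.36, 0, 2],
  [0.063, 0.22, 0.53, 0, 2],
  [0.087, 0.3, 0.7, 0, 2],
  [0.11, 0.39, 0.87, 0, 2],
])

```text
time_s: 11.6
tcp_pos: [0.5699, 0.0412, 0.139]
ee_rot: [[-0.278, -0.96, -0.017], [-0.96, 0.278, -0.004], [0.008, 0.015, -1.0]]
wrist_force: [-8.6, -1.7, -1.8]
gripper_width: 0.112
gripper_force: 30.0
```

```bash
python3 - <<'E'
from h import *
c=cap('side','s4');s=r.sense();print(s['tcp_pos'],s['wrist_force'])
a=cv2.resize(c['pixels'][100:250,270:390],None,fx=4,fy=4,interpolation=cv2.INTER_CUBIC)
cv2.imwrite('pics/m4.png',a[...,::-1])
E
```

```text
[0.57078356 0.04168454 0.14025758] [-8.50071399 -1.05335294 -1.4738196 ]
```

View pics/m4.png

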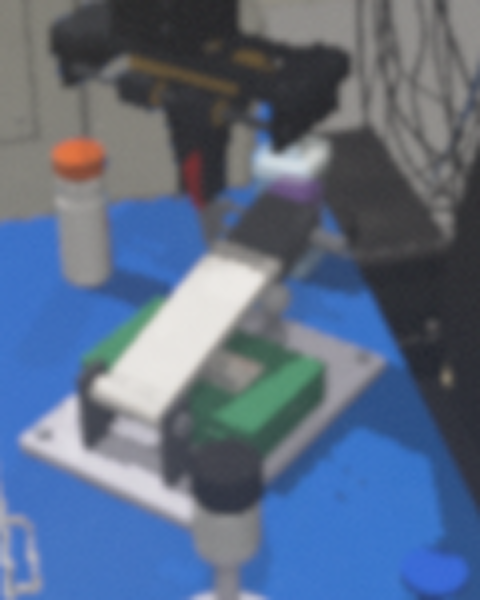

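The arm is clearly raised off the ball with the tab (190,180) held. I'll continue to 30°.

Call:
servo_tool([
  [0.028, 0.096, 0.165, 0, 2],
  [0.073, 0.25, 0.4, 0, 2],
  [0.12, 0.415, 0.64, 0, 2],
  [0.154, 0.534, 0.79, 0, 2],
  [0.2, 0.7, 0.99, 0, 2],
])

```text
time_s: 12.07
tcp_pos: [0.576, 0.0615, 0.1691]
ee_rot: [[-0.278, -0.96, -0.018], [-0.96, 0.278, -0.005], [0.01, 0.015, -1.0]]
wrist_force: [-8.9, -3.1, -0.4]
gripper_width: 0.111
gripper_force: 30.0
```

Call:
servo_tool([
  [0, 0, 0, 0, 2],
  [0, 0, 0, 0, 2],
  [0, 0, 0, 0, 2],
  [0, 0, 0, 0, 2],
  [0, 0, 0, 0, 2],
])

```text
time_s: 12.48
tcp_pos: [0.5767, 0.0618, 0.1695]
ee_rot: [[-0.278, -0.96, -0.015], [-0.961, 0.278, -0.004], [0.008, 0.013, -1.0]]
wrist_force: [-8.9, -3.2, 2.1]
gripper_width: 0.109
gripper_force: 30.0
```

```bash
python3 - <<'E'
from h import *
c=cap('side','s5');s=r.sense();print(s['tcp_pos'],s['wrist_force'])
h=np.array([.5617,.1963]);a=np.array([.276,.961]);x=(s['tcp_pos'][:2]-h)@a;z=s['tcp_pos'][2]+.002-.058
print(x,z,'angle',np.degrees(np.arctan2(z,-x)-np.arctan2(.038,.162)),np.hypot(x,z),np.hypot(.162,.038))
a=cv2.resize(c['pixels'][80:250,270:390],None,fx=3.5,fy=3.5,interpolation=cv2.INTER_CUBIC)
cv2.imwrite('pics/m5.png',a[...,::-1])
E
```

```text
[0.5767337  0.0618104  0.16953049] [-9.57888302 -2.08982076  1.02480946]
-0.12509519990056195 0.11353048898952664 angle 29.02431175924233 0.16893188262836173 0.16639711535961194
```

View pics/m5.png

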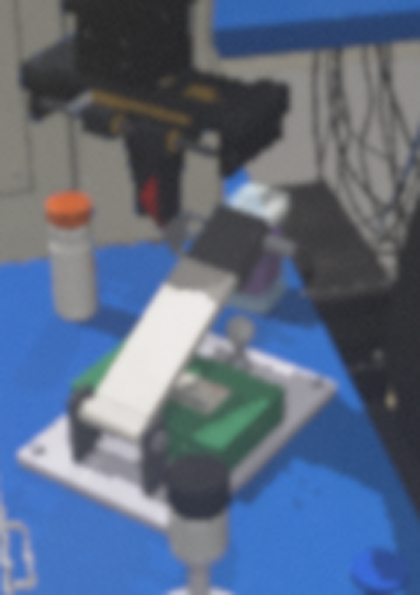

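The arm is held at about 29° with the tab still gripped at (150,195). The case stands on the pedestal, and the jar and vial haven't moved. Handing in.

```bash
python3 -c "
from station import r
print(r.finish_job())"
```

```text
the job is handed in; nothing more can be done
None
```

I handed in the job at about 12.5 s: the case stands upright, centred on the white pedestal, and the tab was pulled fully out before the lift. The gripper still holds the arm by its tab at about 29°, and I touched none of the jar, vial or tape roll.

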